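# Refit the tea hob's knob and keep it pressed

### The job

The left-hand knob of the double tea hob was pulled off for wiping and lies on the steel tray. Put it back on its bare D-shaped spindle, flat to flat, push it fully home and press it right down against its spring to switch the plate on. Finish while still holding the knob and keeping it pressed down; leave the tray and everything else on the slab standing where they are.

Things in the scene. Friction and masses are not known exactly. Their poses are not given: they have to be found in the camera images.
- knob_center (a point): Centre of the loose black knob, to be gripped; it stands bore-down on the tray. On the knob's axis, 18 mm above its underside, level with the flat top of its round skirt (50 mm across, 18 mm high), where the upright grip bar begins (46 mm long, 16 mm thick, 18 mm high, centred). x: along the bar to the end marked by a white pointer line on its top; z up.
- knob_bore (a point): Closed upper end of the knob's D-shaped bore, on its axis, 15 mm above the underside; axes as knob_center. The bore is 15 mm deep, opens downwards, 15.8 mm across; its flat wall lies 2.9 mm from the axis on the +x (white pointer) side. About 0.9 mm of play all round on the spindle.
- knob_mark (a point): Middle of the end face of the grip bar that carries the white pointer line: 23 mm along x from the knob's axis, 27 mm above its underside; it shows on which side the bore's flat lies.
- knob: The same loose knob (60 g, 36 mm tall in all); origin on its axis at the underside, same axes.
- spindle_tip (a point): Top centre of the bare upright aluminium D-shaped spindle at the left front of the hob: 14 mm thick, 22 mm tall above the control strip, tip tapered 1.6 mm over its last 2.5 mm. x points out of its flat, 2 mm from the axis; z up. The knob goes on only with its x the same way as this x (within about 15 degrees). Turns with a slight drag (0.04 N m); sinks on a spring when pressed.
- spindle_press (a joint): How far the spindle is pressed down: 0 m = up, 0.004 m = on its stop. The spring starts to yield at 4 N and is right down at 8 N; it springs up when let go. It also sinks if the knob presses on the tip without being engaged. Fully home, the bore's end rests on the spindle tip: knob underside 7 mm above the strip, 3 mm when pressed right down.
- hob: Double electric hob fixed on the slab: 280 mm deep (x), 380 mm wide (y), top of casing and control strip at 60 mm, two dark plates of 164 mm at the rear, 9 mm higher. Origin under its centre at slab level (30 mm above the table), x to its rear. Bare spindle at (-105, +95) mm; a like knob, fixed on for good, at (-105, -95) mm.
- tray: Loose steel tray, 220 mm (x) by 260 mm (y), floor 3 mm thick, rims 18 mm high; the loose knob stands on it. Origin under its centre, on the slab.
- teapot: Red ceramic teapot with lid, 125 mm tall, body 128 mm across, spout to +x; origin under its centre. To be left alone.
- cup_a: Clear glass cup, 72 mm across, 75 mm tall; origin under its centre. To be left alone.
- cup_b: Second clear glass cup like cup_a. To be left alone.
- caddy: Dark green tea tin, 75 mm across, 91 mm tall; origin under its centre. To be left alone.
- sweet_box: Small plastic sweet box with flip lid, shut, 45 by 70 mm, 23 mm tall; origin under its centre. To be left alone.
- sugar_bowl: White sugar bowl with blue lid, 80 mm across, 79 mm tall; origin under its centre. To be left alone.
Not all that is in view belongs to the job. Of the things that look like the knob, the middle-sized one is meant.

How it is judged:
At the end, for the whole second after the job is handed in: Knob fully on the bare spindle (within 2 mm of home, axes within 2.5 mm, flats matched within 0.35 rad, upright and at rest), spindle pressed over 2.5 of its 4 mm, fingers still on the knob with over 4 N; tray and other things upright and within 40 mm of their places (horizontal distance between knob_bore and spindle_tip below 0.0025 m and z of knob_bore in the frame of spindle_tip between -0.003 and 0.002 m and angle between the x axis of knob_bore and the x axis of spindle_tip, either way round below 0.35 rad and x of knob_mark in the frame of spindle_tip above 0.015 m and angle between knob_bore's own z axis and vertical below 0.12 rad and value of joint spindle_press above 0.0025 m and contact force between the fingers and knob above 4 N and linear speed of knob below 0.02 m/s and distance of each of tray, teapot, cup_a, cup_b, caddy, sweet_box, sugar_bowl from where it was at the start of the episode below 0.04 m and angle between each of tray, teapot, cup_a, cup_b, caddy, sweet_box, sugar_bowl's own z axis and vertical below 0.3 rad); the arm keeps its last pose, push and grip.
It fails at once if the tray is shoved more than 40 mm or tipped (distance of tray from where it was at the start of the episode above 0.04 m or angle between tray's own z axis and vertical above 0.3 rad).
It fails at once if the teapot or a glass cup is shoved more than 40 mm or tipped (distance of any of teapot, cup_a, cup_b from where it was at the start of the episode above 0.04 m or angle between any of teapot, cup_a, cup_b's own z axis and vertical above 0.3 rad).
It fails at once if the tea tin, sweet box or sugar bowl is shoved more than 40 mm or tipped (distance of any of caddy, sweet_box, sugar_bowl from where it was at the start of the episode above 0.04 m or angle between any of caddy, sweet_box, sugar_bowl's own z axis and vertical above 0.3 rad).
It also fails if it takes over 45 s, if anything falls off the work surface, if the arm or the gripper's body presses on something with over 40 N, if the wrist force passes 120 N, or if a joint passes its speed limit or range.

### The arm

A 7-joint arm with a two-finger parallel gripper is mounted at the origin on the work surface. World frame = base frame: x ahead of the robot, y to its left, z up, the work surface at z = 0. Lengths are in m, angles in rad, forces in N, time in s.
With the tool pointing down it reaches from about 0.4 to 0.9 m from the base axis. Payload 5.5 kg.
Tool frame: the origin (TCP) lies midway between the tips of the shut fingers; the grasp point (between the pads) lies 19 mm behind it; z points along the fingers, y is the direction in which the jaws open and shut (so a half turn about z gives the same grasp; the last joint's range is limited). The gripper opens to 85 mm and grips with 20 to 120 N. Pads are 22 mm wide; open, the fingers measure 114 mm over their backs; the gripper's body (76 mm by 85 mm) begins 54 mm behind the grasp point. The pads swing forward as they close: fully open they stand 13 mm farther back than shut.
Start: joints at [1.553, 0.501, -0.427, 1.55, 0.221, 1.138, -0.21], TCP at [0.18, -0.625, 0.231] pointing down, gripper open.
Joint ranges: [-2.88, 2.88], [-0.31, 2.03], [-1.54, 1.56], [0.2, 2.42], [-1.41, 4.55], [0.19, 2.02], [-2.57, 2.57]. Speed limits (rad/s): [2.57, 2.57, 3.14, 3.14, 3.14, 3.14, 3.14].

### API

Orientations are given as a rotation vector (axis times angle).
In Python, from workcell import r gives the robot as it stands.
- The arm moves only by the tool arm_command, never from a script. Its argument "motion" is a list of rows, each a list of 7 numbers: the opening, from 0 (shut) to 1 (fully open), then the shift along the tool's x, y, z each as a share of 0.05 m, from -1 to 1, then the turn, a rotation vector about the tool's x, y, z each as a share of 10 degrees, from -1 to 1. A call has 1 to 5 rows; each row shifts and turns the commanded pose from where the row before left it, along the tool's axes as they then stand; what a row does not reach is not made up. A row lasts 1/8 s, in which the tool goes at most 62.5 mm and 10.7 degrees, less where a joint would pass 70% of its speed; a pose out of reach is approached as far as the arm can. A call with a number of a shift or a turn outside -1 to 1 is refused whole. A call with a gripper value outside its range is refused whole. The fingers move at their own pace and stop on an object; "squeeze" is the grip in N (left out, the last holds). Time passes only in rows, so rows that do not move let the fingers close. It gives the time, the measured TCP pose, the force and the opening at its end, in the units of the state.
- r.observe(): the state, without advancing time (a new reading comes with each control period).
- r.read_camera(name): name is "scene" or "side" or "wrist"; returns a dict with "pixels" (420x560x3 uint8, red, green, blue), "z_map" (420x560 float32, m along the optical axis (not along the pixel's ray), 0 where there is no reading), "fx", "fy", "cx", "cy" (pixels), "eye" and "orientation" of the camera in the world. Camera axes: x right, y down, z forward; pixel columns grow to the right and rows downward; lengths in m; the calibration is good to about 2 mm. The wrist camera is an equidistant fisheye: a pixel r from the principal point sees the ray r / f radians off the axis. A picture is of the moment at which its call begins.
- r.close_job(): hands the job in, once; it reports no verdict.
The state is a dict: "time_s": time; "qpos": joint angles; "qvel": joint speeds; "tau": joint torques, N m; "eef_pos": TCP position; "ee_rot": TCP orientation; "ft_force": force on the tool from outside, world axes, zero at the start; "moment": the same for the moment, N m; "grip_width": finger opening in m.
Only numpy, scipy, OpenCV 4.12 (cv2) and the standard library are available. Lean on these libraries where they do the work, as an engineer would, in place of code of your own. Each camera call takes 0.05 s, during which the arm holds its last target. There are 200 camera calls.

## Working session

There is one attempt and no reset: what is moved stays moved. The work goes in short steps, Python scripts to look and compute and a tool call to move; the robot and the scene stay as the last step left them, time stands still between calls to the robot, and variables do not carry over. Pictures are saved under pics/ and viewed, about 8 in all and at most 12, crops included, and the job is handed in when it is done.

Besides the shell and the picture viewer there is one more tool, called as name(argument=value, ...) on one line, values as JSON. arm_command: Moves the arm, as the interface text tells. Shift numbers are shares of 0.05 m and turn numbers shares of 10 degrees, none past 1 either way. Its arguments: {"type":"object","properties":{"motion":{"type":"array","items":{"type":"array","items":{"type":"number","minimum":-1,"maximum":1}}},"squeeze":{"type":"number"}},"required":["motion"]}

```bash
ls; mkdir -p pics; cat > h.py <<'E'
import numpy as np, cv2
from scipy.spatial.transform import Rotation as R
from workcell import r
def rot(o):
    o=np.array(o,float)
    if o.shape==(3,3): return o
    return R.from_rotvec(o).as_matrix() if o.size==3 else R.from_quat(o).as_matrix()
def ray(c,u,v,fish=False):
    x=(u-c["cx"])/c["fx"]; y=(v-c["cy"])/c["fy"]
    if fish:
        t=np.hypot(x,y); s=np.sin(t)/max(t,1e-9); d=np.array([x*s,y*s,np.cos(t)])
    else: d=np.array([x,y,1.])
    return np.array(c["eye"]), rot(c["orientation"])@d
def plane(c,u,v,z,fish=False):
    e,d=ray(c,u,v,fish); return e+d*(z-e[2])/d[2]
def depth(c,u,v):
    e,d=ray(c,u,v); return e+d*c["z_map"][int(v),int(u)]
def save(c,n): cv2.imwrite("pics/"+n,c["pixels"][:,:,::-1])
E
python3 - <<'E'
from h import *
import pickle
D={}
for n in("scene","side","wrist"):
    c=r.read_camera(n); D[n]=c; save(c,n+"0.png"); print(n,c["eye"],c["orientation"],c["fx"],c["cx"],c["cy"])
pickle.dump(D,open("d0.pkl","wb"))
print(r.observe())
E
```

```text
pics
scene [ 1.22336964 -0.38665611  1.30689744] [-2.22428749 -1.38212993  0.38966666] 482.94944729607784 283.5299588746951 208.54346460659679
side [-0.0485749   0.70984855  0.7811226 ] [-0.8251396   2.43403241 -1.23848531] 388.7362005825486 275.51175286026825 216.53084000342676
wrist [ 0.26024075 -0.60252985  0.37242882] [ 2.29120899 -1.72409172 -0.28577916] 325.19226210127806 277.96656592603085 211.68139773590954
{'time_s': 0.15, 'qpos': array([ 1.55321376,  0.50167542, -0.42682228,  1.55117263,  0.22084115,
        1.13828539, -0.21026624]), 'qvel': array([-4.65306454e-04, -1.67328311e-03, -1.13608860e-03, -2.88082547e-03,
        1.13716305e-03,  1.48958373e-04, -8.51743350e-06]), 'tau': array([-6.66783671e-03, -5.70032609e+01, -5.82491487e+00, -2.81282115e+01,
        1.07516217e-02,  7.83884141e-03,  1.76926216e-05]), 'eef_pos': array([ 0.17993257, -0.62406705,  0.23048562]), 'ee_rot': array([-3.10920609e+00, -4.39519598e-01,  2.73778827e-04]), 'ft_force': array([-0.55147204,  0.71060675,  1.1939163 ]), 'moment': array([-0.02838482,  0.00474237, -0.00312746]), 'grip_width': 0.0854312776220197}
```

View pics/scene0.png

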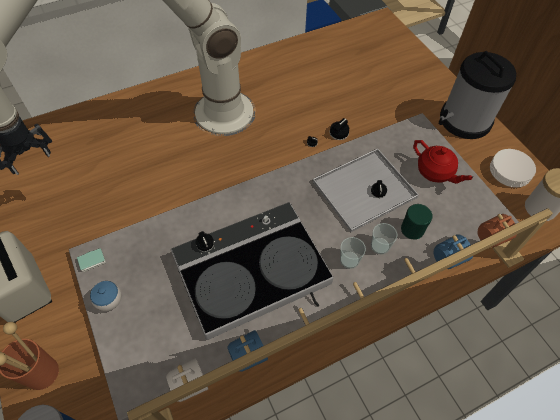

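View pics/side0.png

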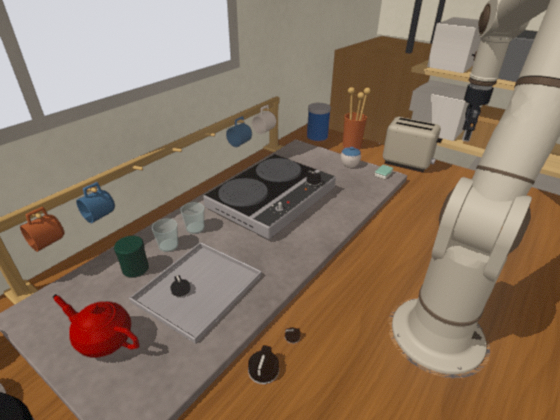

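Candidates for the knob: tray (379,189), large one on the wood (341,129), small one (313,141), and the fixed one on the hob (205,241). The tray one is middle-sized and stands on the steel tray, so I choose it. Next is a close crop of it and the spindle, plus measurements.

```bash
python3 - <<'E'
from h import *
import pickle
D=pickle.load(open("d0.pkl","rb")); s=D["scene"]; d=D["side"]
def crop(c,u,v,h=25): return cv2.resize(c["pixels"][v-h:v+h,u-h:u+h,::-1],(390,290 if 0 else 390),interpolation=cv2.INTER_CUBIC)
im=np.vstack([np.hstack([crop(s,379,189),crop(d,179,287)]),np.hstack([crop(s,267,219),crop(d,279,208)])])
cv2.imwrite("pics/crops.png",cv2.resize(im,(600,600)))
for n,c,u,v in[("knob",s,379,189),("knob",d,179,287),("spin",s,267,219),("spin",d,279,207),("fixed",s,205,241),("fixed",d,315,177),("big",s,341,129),("small",s,313,141),("trayfloor",s,355,195),("slab",s,140,260),("strip",s,245,228),("cupa",s,352,248),("pot",s,437,160),("caddy",s,418,215)]:
    print(n,depth(c,u,v).round(4))
# dark knob blobs: size
for n,(u,v) in {"tray":(379,189),"big":(341,129),"small":(313,141)}.items():
    g=s["pixels"].max(2)<60; k,l,st,ce=cv2.connectedComponentsWithStats(g.astype(np.uint8)); i=np.bincount(l[v-6:v+7,u-6:u+7].ravel()); i[0]=0; i=i.argmax(); print(n,st[i],ce[i])
E
```

```text
knob [0.5828 0.2893 0.0709]
knob [0.553  0.3148 0.0673]
spin [ 0.5432 -0.0809  0.0971]
spin [ 0.5394 -0.0814  0.0982]
fixed [ 0.5535 -0.2749  0.1344]
fixed [ 0.5286 -0.2666  0.1229]
big [0.2837 0.3309 0.031 ]
small [0.277  0.2234 0.0139]
trayfloor [0.5501 0.227  0.0346]
slab [ 0.47   -0.459   0.0305]
strip [ 0.5416 -0.1511  0.0949]
cupa [0.7188 0.1117 0.0536]
pot [0.5981 0.4821 0.1282]
caddy [0.7383 0.3124 0.1239]
tray [371 180  16  18 189] [378.4021164  189.20634921]
big [330 118  19  21 286] [339.28671329 129.43006993]
small [307 136  10  11  78] [311.29487179 141.52564103]
```

View pics/crops.png

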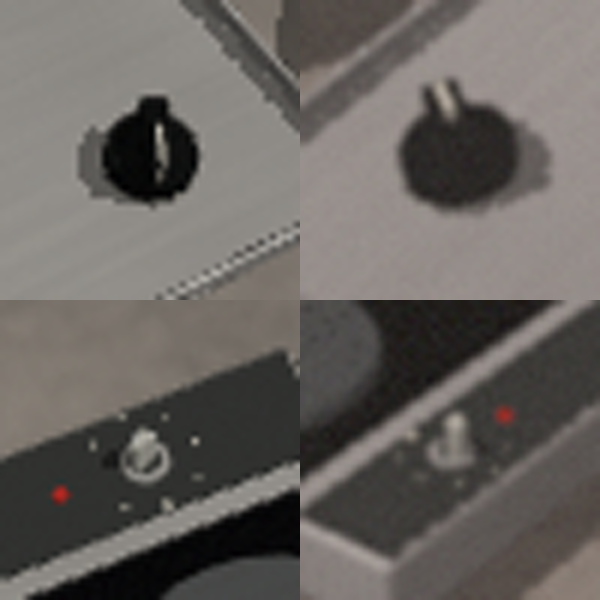

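Top left, the tray knob is dark with a white pointer line at scene (~380,189). The bottom row shows the bare spindle at scene (267,219) and side (279,207). I'll look from close by with the wrist camera, at the spindle first and then the knob.

arm_command(motion=[[1,0.69,-0.71,0,0,0,0],[1,0.69,-0.71,0,0,0,0],[1,0.69,-0.71,0,0,0,0],[1,0.69,-0.71,0,0,0,0],[1,0.69,-0.71,0,0,0,0]])

```text
time_s: 0.78
eef_pos: [0.2972, -0.4046, 0.2312]
ee_rot: [3.111, 0.44, -0.0]
ft_force: [0.3, -0.0, -0.3]
grip_width: 0.0857
```

arm_command(motion=[[1,0.69,-0.71,0,0,0,0],[1,0.69,-0.71,0,0,0,0],[1,0.69,-0.71,0,0,0,0],[1,0.69,-0.71,0,0,0,0],[1,0.69,-0.71,0,0,0,0]])

```text
time_s: 1.4
eef_pos: [0.4137, -0.1864, 0.2314]
ee_rot: [3.11, 0.439, 0.0]
ft_force: [0.7, 0.2, -0.9]
grip_width: 0.0853
```

arm_command(motion=[[1,0.69,-0.71,0,0,0,0],[1,0.69,-0.71,0,0,0,0],[1,0,0,0,0,0,0],[1,0,0,0,0,0,0]])

```text
time_s: 1.9
eef_pos: [0.4594, -0.1008, 0.231]
ee_rot: [3.111, 0.44, -0.001]
ft_force: [-1.2, -0.1, 0.7]
grip_width: 0.0855
```

```bash
python3 - <<'E'
from h import *
import pickle
c=r.read_camera("wrist"); save(c,"w1.png"); pickle.dump(c,open("w1.pkl","wb")); print(c["eye"],rot(c["orientation"]).round(3).tolist())
E
```

```text
[ 0.53981283 -0.07906292  0.3730239 ] [[0.277, -0.91, -0.309], [-0.961, -0.262, -0.09], [0.0, 0.322, -0.947]]
```

View pics/w1.png

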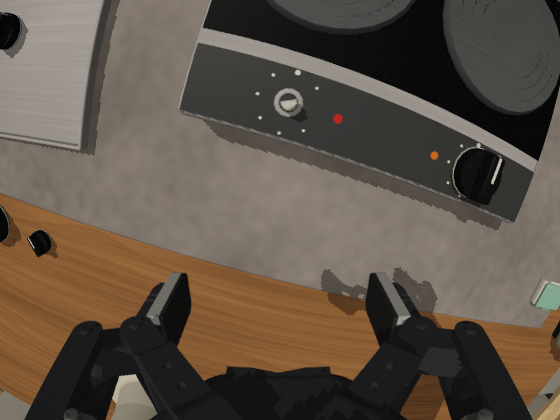

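arm_command(motion=[[1,0.32,-0.9,0,0,0,0],[1,0.32,-0.9,0,0,0,0],[1,0.32,-0.9,0,0,0,0],[1,0.32,-0.9,0,0,0,0]])

```text
time_s: 2.45
eef_pos: [0.4716, 0.0894, 0.2312]
ee_rot: [3.11, 0.433, -0.0]
ft_force: [1.0, -0.4, -0.5]
grip_width: 0.0857
```

arm_command(motion=[[1,0.32,-0.9,0,0,0,0],[1,0.32,-0.9,0,0,0,0],[1,0.32,-0.9,0,0,0,0],[1,0,0,0,0,0,0],[1,0,0,0,0,0,0]])

```text
time_s: 3.08
eef_pos: [0.4805, 0.2314, 0.2308]
ee_rot: [3.11, 0.437, -0.002]
ft_force: [0.4, -0.8, -0.4]
grip_width: 0.0852
```

```bash
python3 - <<'E'
from h import *
import pickle
c=r.read_camera("wrist"); save(c,"w2.png"); pickle.dump(c,open("w2.pkl","wb")); print(c["eye"],rot(c["orientation"]).round(3).tolist())
E
```

```text
[0.56089608 0.25305429 0.37277754] [[0.275, -0.91, -0.309], [-0.961, -0.26, -0.09], [0.002, 0.322, -0.947]]
```

View pics/w2.png

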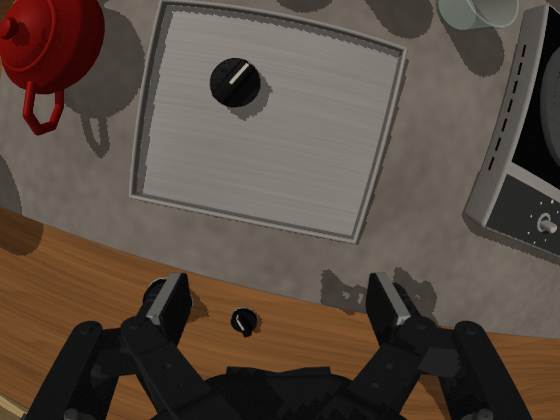

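The wrist views show the spindle at (289,103) in w1. The knob is at (235,82) in w2, its white line running about (231,82)→(248,62). I'll enlarge both and measure.

```bash
python3 - <<'E'
from h import *
import pickle
a=pickle.load(open("w1.pkl","rb")); b=pickle.load(open("w2.pkl","rb"))
def crop(c,u0,v0,n,s=10): return cv2.resize(c["pixels"][v0:v0+n,u0:u0+n,::-1],(400,400),interpolation=cv2.INTER_NEAREST)
cv2.imwrite("pics/c2.png",np.hstack([crop(a,269,83,40),crop(b,205,52,60)]))
# knob: dark blob & white line
p=b["pixels"].astype(int); g=p.max(2)
w=np.zeros(g.shape,bool); w[52:112,205:265]=True
blob=((g<70)&w).astype(np.uint8)
k,l,st,ce=cv2.connectedComponentsWithStats(blob); i=1+st[1:,4].argmax(); print("dark",st[i],ce[i])
hull=cv2.convexHull(np.argwhere(l==i)[:,::-1].astype(np.int32)); m=np.zeros(g.shape,np.uint8); cv2.fillConvexPoly(m,hull,1)
print(cv2.fitEllipse(hull.astype(np.float32)))
ln=(m>0)&(g>120); q=np.argwhere(ln)[:,::-1].astype(float)
P=np.array([plane(b,u,v,0.03+0.003+0.036,True) for u,v in q])
mu=P.mean(0); U,S,V=np.linalg.svd(P-mu); t=(P-mu)@V[0]; print("line mean",mu,"dir",V[0],"ang",np.degrees(np.arctan2(V[0][1],V[0][0])),"ext",t.min(),t.max())
hp=np.array([plane(b,u,v,0.033+0.009,True)[:2] for u,v in hull[:,0]],np.float32); print("skirt",cv2.minEnclosingCircle(hp))
E
```

```text
dark [ 210   58   51   50 1884] [234.63747346  83.10934183]
((234.81097412109375, 82.57232666015625), (49.38568878173828, 51.133419036865234), 80.37715911865234)
line mean [0.58076228 0.2954978  0.069     ] dir [-8.95561747e-01  4.44937250e-01  1.41836204e-16] ang 153.58067587711713 ext -0.011257403206887177 0.011802296577779493
skirt ((0.5717823505401611, 0.3005625605583191), 0.026185525581240654)
```

View pics/c2.png

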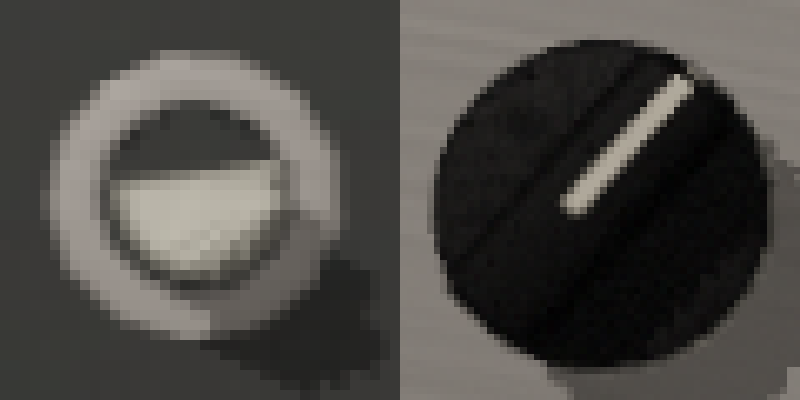

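Left crop: the spindle's D has its flat edge from about (115,183) to (280,160) crop px, with its normal towards the top of the image. Right crop: the knob's white line runs from its centre to the upper right, so its x points that way.

```bash
python3 - <<'E'
from h import *
import pickle
a=pickle.load(open("w1.pkl","rb"))
f=lambda x,y,z:plane(a,269+x/10-.5,83+y/10-.5,z,True)
A,B=f(115,183,.112),f(280,160,.112); d=B-A; n=np.array([-d[1],d[0]]); n/=np.linalg.norm(n); print("flat normal ang",np.degrees(np.arctan2(n[1],n[0])),n,"axis from flat",(A+B)[:2]/2-.002*n, "len",np.linalg.norm(d))
g=a["pixels"].max(2)[83:123,269:309]; 
bl=(g>105).astype(np.uint8); k,l,st,ce=cv2.connectedComponentsWithStats(bl); 
i=l[20,20]; 
cs,_=cv2.findContours((l==l[8,19]).astype(np.uint8),cv2.RETR_EXTERNAL,cv2.CHAIN_APPROX_NONE); h=cv2.convexHull(max(cs,key=cv2.contourArea)); print("ring",h.reshape(-1,2).min(0),h.reshape(-1,2).max(0))
hp=np.array([plane(a,269+u,83+v,.092,True)[:2] for u,v in h[:,0]],np.float32); print(cv2.minEnclosingCircle(hp), "D at .112",f(197,195,.112), "at .09",f(197,195,.09))
q=np.argwhere(l==i)[:,::-1]; print("D comp",st[i],ce[i])
o=r.observe(); print(o["qpos"].round(3),o["eef_pos"])
E
```

```text
flat normal ang 24.589216192064818 [0.90931444 0.41610965] axis from flat [ 0.54451297 -0.08657585] len 0.01313948158858951
ring [5 5] [33 33]
((0.544822633266449, -0.08666448295116425), 0.012467148713767529) D at .112 [ 0.54448931 -0.08623733  0.112     ] at .09 [ 0.54488346 -0.08684202  0.09      ]
D comp [  5   5  29  29 432] [17.94212963 18.05092593]
[ 0.221  0.388 -0.891  1.833  0.341  1.083 -2.09 ] [0.48066427 0.23078913 0.23085336]
```

arm_command(motion=[[1,0,0,0,0,0,0.85],[1,0,0,0,0,0,0.85],[1,0,0,0,0,0,0.85],[1,0,0,0,0,0,0.85],[1,0,0,0,0,0,0.85]])

```text
time_s: 3.75
eef_pos: [0.4793, 0.2289, 0.227]
ee_rot: [3.069, -0.625, -0.011]
ft_force: [-0.1, -0.7, -2.2]
grip_width: 0.0852
```

arm_command(motion=[[1,-0.22,-0.68,0.27,0,0,0],[1,-0.22,-0.68,0.27,0,0,0],[1,-0.22,-0.68,0.27,0,0,0],[1,0,0,0,0,0,0],[1,0,0,0,0,0,0]])

```text
time_s: 4.38
eef_pos: [0.4872, 0.3338, 0.1865]
ee_rot: [3.07, -0.617, -0.011]
ft_force: [-0.1, -0.0, 0.9]
grip_width: 0.0856
```

```bash
cat > kn.py <<'E'
from h import *
import sys
b=r.read_camera("wrist"); save(b,sys.argv[1])
o=r.observe(); T=rot(o["ee_rot"]); print("q",o["qpos"].round(2),"tcp",o["eef_pos"].round(4),"yaw",np.degrees(np.arctan2(T[1,0],T[0,0])).round(2),"z",T[:,2].round(4))
g=b["pixels"].max(2)
# expected pixel of knob
d=rot(b["orientation"]).T@(np.array([.571,.3005,.055])-b["eye"]); t=np.arctan2(np.hypot(d[0],d[1]),d[2]); k=t/np.hypot(d[0],d[1])
u,v=int(b["cx"]+b["fx"]*k*d[0]),int(b["cy"]+b["fy"]*k*d[1]); print("px",u,v)
w=np.zeros(g.shape,bool); w[max(v-45,0):v+45,u-45:u+45]=True
n,l,st,ce=cv2.connectedComponentsWithStats(((g<70)&w).astype(np.uint8)); i=1+st[1:,4].argmax(); print("dark",st[i])
hull=cv2.convexHull(np.argwhere(l==i)[:,::-1].astype(np.int32)); m=np.zeros(g.shape,np.uint8); cv2.fillConvexPoly(m,hull,1)
q=np.argwhere((m>0)&(g>120))[:,::-1].astype(float)
P=np.array([plane(b,x,y,.069,True) for x,y in q])[:,:2]; mu=P.mean(0); V=np.linalg.svd(P-mu)[2][0]; 
for z in (.033,.051):
    hp=np.array([plane(b,x,y,z,True)[:2] for x,y in hull[:,0]],np.float32); c,rad=cv2.minEnclosingCircle(hp); print(z,c,rad)
V=V*np.sign(V@(mu-c)); e=((P-mu)@V).max(); print("line mean",mu,"ang",np.degrees(np.arctan2(V[1],V[0])),"end",mu+e*V,"axis",mu+(e-.023)*V)
E
python3 kn.py w3.png
```

```text
q [-0.75  0.42  0.14  1.75 -0.07  0.99 -2.56] tcp [0.4876 0.3333 0.1868] yaw -22.8 z [-0.0087 -0.0083 -0.9999]
px 272 97
dark [ 244   68   59   58 2540]
0.033 (0.5719943642616272, 0.2994973659515381) 0.02667909488081932
0.051 (0.5716030597686768, 0.2996266782283783) 0.025058167055249214
line mean [0.58012648 0.2955998 ] ang -24.056084687466054 end [0.59119364 0.2906594 ] axis [0.57019127 0.3000349 ]
```

The last joint is at its limit in this yaw, so I'll use the half-turn grasp (yaw ≈ 154°). The flipped view also cancels hand-eye bias.

arm_command(motion=[[1,0,0,0,0,0,-0.98],[1,0,0,0,0,0,-0.98],[1,0,0,0,0,0,-0.98],[1,0,0,0,0,0,-0.98],[1,0,0,0,0,0,-0.98]])

```text
time_s: 5.05
eef_pos: [0.4881, 0.333, 0.1874]
ee_rot: [3.053, 0.718, -0.015]
ft_force: [0.2, -0.3, -0.4]
grip_width: 0.0854
```

arm_command(motion=[[1,0,0,0,0,0,-0.98],[1,0,0,0,0,0,-0.98],[1,0,0,0,0,0,-0.98],[1,0,0,0,0,0,-0.98],[1,0,0,0,0,0,-0.98]])

```text
time_s: 5.68
eef_pos: [0.4882, 0.333, 0.1874]
ee_rot: [2.484, 1.922, -0.017]
ft_force: [1.1, -0.7, -0.5]
grip_width: 0.0853
```

arm_command(motion=[[1,0,0,0,0,0,-0.98],[1,0,0,0,0,0,-0.98],[1,0,0,0,0,0,-0.98],[1,0,0,0,0,0,-0.98],[1,0,0,0,0,0,-0.98]])

```text
time_s: 6.3
eef_pos: [0.4882, 0.3329, 0.1873]
ee_rot: [-1.462, -2.777, 0.016]
ft_force: [-0.2, 0.0, 1.1]
grip_width: 0.0853
```

arm_command(motion=[[1,0,0,0,0,0,-0.98],[1,0,0,0,0,0,-0.98],[1,0,0,0,0,0,-0.98],[1,0,0,0,0,0,0]])

```text
time_s: 6.8
eef_pos: [0.4881, 0.3333, 0.1871]
ee_rot: [-0.719, -3.052, 0.015]
ft_force: [-1.1, 0.4, 1.1]
grip_width: 0.0852
```

```bash
python3 - <<'E'
from h import *
o=r.observe(); T=rot(o["ee_rot"]); print("q",o["qpos"].round(2),"tcp",o["eef_pos"].round(4),"\n",T.round(4),np.degrees(np.arctan2(T[1,0],T[0,0])))
print("shift/50mm to view pose",(T.T@(np.array([.645,.2635,.19])-o["eef_pos"])/.05).round(3))
E
```

```text
q [-0.27  0.46 -0.49  1.73  0.25  1.02  0.26] tcp [0.4881 0.3333 0.1871] 
 [[-0.8947  0.4465 -0.0079]
 [ 0.4466  0.8947 -0.0077]
 [ 0.0036 -0.0104 -0.9999]] 153.4748760508722
shift/50mm to view pose [-3.431  0.152 -0.071]
```

arm_command(motion=[[1,-0.86,0.04,-0.02,-0.06,-0.02,0],[1,-0.86,0.04,-0.02,0,0,0],[1,-0.86,0.04,-0.02,0,0,0],[1,-0.86,0.04,-0.02,0,0,0],[1,0,0,0,0,0,0]])

```text
time_s: 7.42
eef_pos: [0.6487, 0.2611, 0.19]
ee_rot: [0.731, 3.054, -0.003]
ft_force: [-0.7, -0.3, -0.1]
grip_width: 0.0855
```

```bash
python3 kn.py w4.png
```

```text
q [-0.14  0.63 -0.43  1.45  0.28  1.12  0.48] tcp [0.6463 0.2636 0.1899] yaw 153.3 z [-8.e-04 -7.e-04 -1.e+00]
px 279 98
dark [ 250   72   59   56 2464]
0.033 (0.5716986656188965, 0.29978182911872864) 0.02668517827987671
0.051 (0.5719037055969238, 0.2996516227722168) 0.0250839963555336
line mean [0.580188   0.29617957] ang -24.17423913441798 end [0.59265326 0.29058419] axis [0.57167026 0.30000299]
```

Both flipped views agree: knob axis at (0.5717, 0.2998), x at about −24°. Next I go above it and down.

arm_command(motion=[[1,0.83,-0.02,0,0,0,-0.25],[1,0.83,0,0,0,0,0],[1,0,0,0.9,0,0,0],[1,0,0,0.6,0,0,0],[1,0,0,0,0,0,0]])

```text
time_s: 8.1
eef_pos: [0.5658, 0.3002, 0.1131]
ee_rot: [-0.645, -3.069, 0.005]
ft_force: [0.0, 0.8, 0.2]
grip_width: 0.0852
```

```bash
cat > go.py <<'E'
from h import *
import sys
t=np.array([float(x) for x in sys.argv[1:4]]); yaw=float(sys.argv[4])
o=r.observe(); T=rot(o["ee_rot"]); y=np.degrees(np.arctan2(T[1,0],T[0,0])); D=T.T@[0,0,-1]
print("tcp",o["eef_pos"].round(4),"yaw",y.round(2),"shift",(T.T@(t-o["eef_pos"])/.05).round(3),"turn",np.round([-np.degrees(D[1])/10,np.degrees(D[0])/10,-((yaw-y+180)%360-180)/10],3),"F",o["ft_force"].round(1),"q7",o["qpos"][6].round(2),"w",o["grip_width"])
E
python3 go.py .5717 .2998 .0525 155.8
```

```text
tcp [0.5658 0.3002 0.1131] yaw 156.25 shift [-0.118  0.045  1.212] turn [-0.025 -0.027  0.045] F [0.  0.8 0.2] q7 0.39 w 0.08516482933420122
```

arm_command(motion=[[1,0,0,0,0,0,0],[1,0,0,0,0,0,0]])

```text
time_s: 8.35
eef_pos: [0.5696, 0.3019, 0.1172]
ee_rot: [0.646, 3.073, 0.003]
ft_force: [0.1, -0.2, -0.0]
grip_width: 0.0853
```

```bash
python3 go.py .5717 .2998 .0525 155.8
```

```text
tcp [0.5696 0.3019 0.1172] yaw 156.27 shift [-0.054 -0.026  1.294] turn [0.013 0.004 0.047] F [ 0.1 -0.2 -0. ] q7 0.39 w 0.08527716606055213
```

arm_command(motion=[[1,-0.05,-0.03,0.5,0,0,0.05],[1,0,0,0.5,0,0,0],[1,0,0,0,0,0,0],[1,0,0,0,0,0,0]])

```text
time_s: 8.85
eef_pos: [0.5711, 0.2995, 0.0667]
ee_rot: [0.659, 3.072, 0.002]
ft_force: [0.1, -0.1, 0.7]
grip_width: 0.0852
```

```bash
python3 go.py .5717 .2998 .0525 155.8
```

```text
tcp [0.5711 0.2995 0.0667] yaw 155.79 shift [-0.008  0.009  0.285] turn [ 0.008 -0.001 -0.001] F [ 0.1 -0.1  0.7] q7 0.36 w 0.08518287842889581
```

arm_command(motion=[[1,0,0,0.27,0,0,0],[1,0,0,0,0,0,0],[0.4,0,0,0,0,0,0],[0.4,0,0,0,0,0,0],[0.4,0,0,0,0,0,0]], squeeze=40)

```text
time_s: 9.48
eef_pos: [0.5705, 0.2989, 0.052]
ee_rot: [-0.658, -3.071, -0.0]
ft_force: [-0.2, 0.3, -0.4]
grip_width: 0.0346
```

arm_command(motion=[[0,0,0,0,0,0,0],[0,0,0,0,0,0,0],[0,0,0,0,0,0,0],[0,0,0,0,0,0,0],[0,0,0,0,0,0,0]], squeeze=60)

```text
time_s: 10.1
eef_pos: [0.5706, 0.299, 0.0521]
ee_rot: [-0.658, -3.071, -0.001]
ft_force: [0.2, 0.6, 5.5]
grip_width: 0.0146
```

```bash
python3 go.py .5717 .2998 .0525 155.8
```

```text
tcp [0.5706 0.299  0.0521] yaw 155.8 shift [-0.014  0.023 -0.008] turn [ 0.002 -0.004  0.   ] F [0.2 0.6 5.5] q7 0.35 w 0.014643940347524392
```

arm_command(motion=[[0,0,0,-0.3,0,0,0],[0,0,0,-0.9,0,0,0],[0,0,0,-0.9,0,0,0],[0,0,0,-0.86,0,0,0],[0,0,0,0,0,0,0]])

```text
time_s: 10.72
eef_pos: [0.5726, 0.3004, 0.2047]
ee_rot: [0.657, 3.067, 0.008]
ft_force: [0.6, 1.3, -1.9]
grip_width: 0.0146
```

```bash
python3 go.py .5438 -.0861 .2 204.6
```

```text
tcp [0.5726 0.3004 0.2047] yaw 155.8 shift [-2.643 -7.287  0.062] turn [ 0.034  0.022 -4.88 ] F [ 0.6  1.3 -1.9] q7 0.42 w 0.01463480701445391
```

arm_command(motion=[[0,-0.29,-0.81,0,0,0,0],[0,-0.29,-0.81,0,0,0,0],[0,-0.29,-0.81,0,0,0,0],[0,-0.29,-0.81,0,0,0,0],[0,-0.29,-0.81,0,0,0,0]])

```text
time_s: 11.35
eef_pos: [0.5524, 0.0827, 0.1988]
ee_rot: [-0.658, -3.069, 0.001]
ft_force: [1.2, 0.5, -1.2]
grip_width: 0.0143
```

arm_command(motion=[[0,-0.29,-0.81,0,0,0,0],[0,-0.29,-0.81,0,0,0,0],[0,-0.29,-0.81,0,0,0,0],[0,-0.29,-0.81,0,0,0,0],[0,0,0,0,0,0,-0.98]])

```text
time_s: 11.98
eef_pos: [0.5383, -0.0924, 0.1985]
ee_rot: [-0.399, -3.112, 0.004]
ft_force: [0.2, 1.7, -1.1]
grip_width: 0.0146
```

arm_command(motion=[[0,0,0,0,0,0,-0.98],[0,0,0,0,0,0,-0.98],[0,0,0,0,0,0,-0.98],[0,0,0,0,0,0,-0.97],[0,0,0,0,0,0,0]])

```text
time_s: 12.6
eef_pos: [0.5391, -0.0872, 0.1988]
ee_rot: [0.669, -3.067, -0.002]
ft_force: [-0.3, 0.2, -1.7]
grip_width: 0.0146
```

```bash
python3 go.py .5438 -.0861 .15 204.6; python3 - <<'E'
from h import *
import pickle
D={n:r.read_camera(n) for n in("scene","side","wrist")}
pickle.dump(D,open("d5.pkl","wb"))
s,d,w=D["scene"],D["side"],D["wrist"]
cr=lambda c,u,v,h:cv2.resize(c["pixels"][v-h:v+h,u-h:u+h,::-1],(400,400),interpolation=cv2.INTER_CUBIC)
cv2.imwrite("pics/c5.png",np.hstack([cr(s,267,200,40),cr(d,279,190,40)])); save(w,"w5.png")
E
```

```text
tcp [ 0.5391 -0.0872  0.1988] yaw -155.39 shift [-0.096 -0.021  0.976] turn [ 0.012 -0.014  0.001] F [-0.3  0.2 -1.7] q7 1.91 w 0.01459121524256892
```

View pics/c5.png

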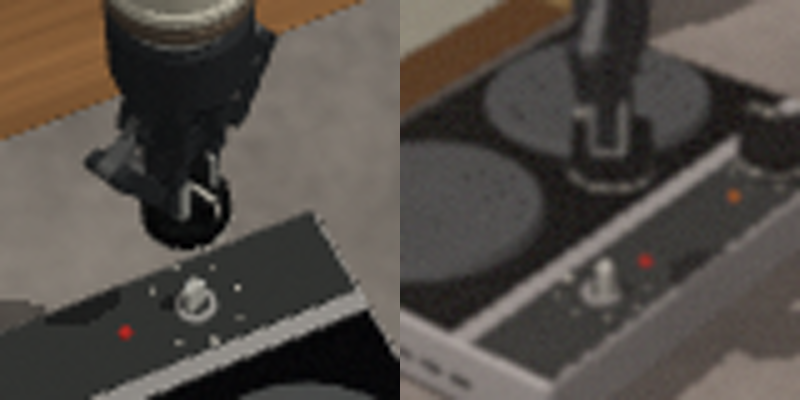

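View pics/w5.png

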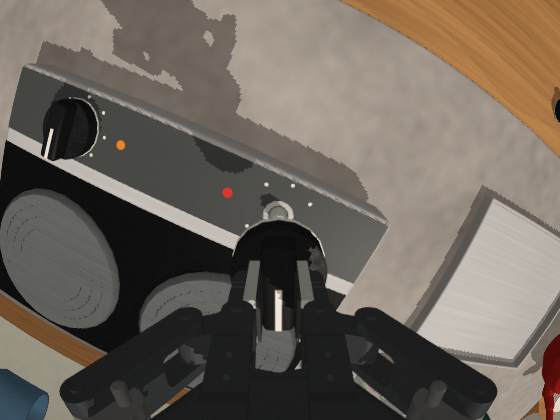

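The pictures show the knob held upright with its pointer along tool −x. In the wrist view the skirt arc is at about (280,220–265), with the spindle ring just above at (278,210). I'll measure the knob axis in the tool frame from the skirt arc, and recheck the spindle from the ring.

```bash
python3 - <<'E'
from h import *
import pickle
from scipy.optimize import least_squares
w=pickle.load(open("d5.pkl","rb"))["wrist"]; g=w["pixels"].max(2).astype(int)
o=r.observe(); T=rot(o["ee_rot"]); p0=o["eef_pos"]; zb=p0[2]-.0191
pts=[]
for a in np.radians(np.arange(-70,71,4)):
    dx,dy=np.sin(a),-np.cos(a)
    rr=np.arange(30,62,.5); vals=np.array([g[int(round(268+t*dy)),int(round(279+t*dx))] for t in rr])
    i=np.argmax(np.diff(vals)>12) if (np.diff(vals)>12).any() else None
    if i is None: continue
    pts.append((279+rr[i]*dx+.0,268+rr[i]*dy,np.degrees(a)))
print([(round(x),round(y)) for x,y,_ in pts])
P=np.array([T.T@(plane(w,x,y,zb,True)-p0) for x,y,_ in pts])[:,:2]
f=least_squares(lambda c:np.hypot(*(P-c).T)-.025,[0,0],loss="soft_l1",f_scale=.0005); print("knob axis in tool xy (mm)",f.x*1e3,(f.fun*1e3).round(1))
# ring outer arc top: bright pixels rows 195-222
m=np.zeros(g.shape,bool); m[196:222,258:300]=True
n,l,st,ce=cv2.connectedComponentsWithStats(((g>105)&m).astype(np.uint8)); i=1+st[1:,4].argmax(); print(st[i])
Q=[]
for x in range(266,292):
    ys=np.where(l[:,x]==i)[0]
    if len(ys): Q.append((x,ys.min()-.5))
Q=np.array([plane(w,x,y,.0915,True) for x,y in Q])[:,:2]
f=least_squares(lambda c:np.hypot(*(Q-c).T)-.0115,[.5445,-.0864],loss="soft_l1",f_scale=.0005); print("ring centre R11.5",f.x,(f.fun*1e3).round(1))
a=pickle.load(open("w1.pkl","rb")); ga=a["pixels"].max(2)
# same in w1 for ring radius
n,l,st,ce=cv2.connectedComponentsWithStats((ga[83:123,269:309]>105).astype(np.uint8)); Q=[]
cs,_=cv2.findContours((l==l[8,19]).astype(np.uint8),0,1); Q=np.array([plane(a,269+u,83+v,.0915,True)[:2] for u,v in cs[0][:,0]])
f=least_squares(lambda c:np.hypot(*(Q-c[:2]).T)-c[2],[.5445,-.0864,.012],loss="soft_l1",f_scale=.0005); print("w1 ring",f.x)
# white line angle
m=np.zeros(g.shape,bool); m[285:335,268:290]=True
q=np.argwhere((g>150)&m)[:,::-1]; L=np.array([T.T@(plane(w,x,y,p0[2]+.017,True)-p0) for x,y in q])[:,:2]; V=np.linalg.svd(L-L.mean(0))[2][0]; print("line tool",L.mean(0)*1e3,V,len(L),L[:,0].min(),L[:,0].max())
E
```

```text
[(235, 252), (236, 249), (237, 245), (238, 242), (240, 239), (242, 237), (244, 235), (247, 232), (250, 231), (252, 229), (255, 227), (258, 226), (261, 224), (264, 223), (268, 222), (271, 222), (274, 221), (277, 221), (281, 221), (284, 222), (287, 222), (290, 223), (294, 223), (296, 225), (300, 226), (302, 228), (305, 229), (308, 231), (310, 233), (312, 236), (315, 238), (317, 240), (307, 250), (310, 252), (310, 254), (308, 257)]
knob axis in tool xy (mm) [-1.97725747 -1.64342707] [-0.3 -0.2 -0.1  0.1  0.1  0.1 -0.2  0.1 -0.4 -0.3 -0.2 -0.4 -0.1  0.
  0.1 -0.1  0.2  0.3  0.3 -0.2  0.1 -0.1  0.4 -0.1  0.2 -0.1  0.2  0.5
  0.2 -0.   0.3  0.7 -6.9 -6.  -6.3 -7.8]
[259 201  39  21 487]
ring centre R11.5 [ 0.54349057 -0.08692173] [ 0.5  0.4  0.4 -0.1  0.1 -0.3  0.  -0.3  0.2  0.  -0.1 -0.2 -0.2 -0.2
 -0.1  0.   0.2 -0.3 -0.  -0.4  0.  -0.2  0.4  0.3  0.4  0.3]
w1 ring [ 0.54578171 -0.08669628  0.00979903]
line tool [-8.99543383 -1.56097585] [-0.99994932  0.01006721] 278 -0.021078586577343548 0.003187027541018634
```

```bash
python3 go.py .5445 -.0865 .15 204.6; python3 - <<'E'
from h import *
import pickle
o=r.observe(); T=rot(o["ee_rot"]); p0=o["eef_pos"]
w=pickle.load(open("d5.pkl","rb"))["wrist"]
print("d5 eye",w["eye"],"rel tool",T.T@(np.array(w["eye"])-p0)*1e3)
print((T.T@rot(w["orientation"])).round(4).tolist())
for i in range(3):
    c=r.read_camera("wrist"); o=r.observe(); T=rot(o["ee_rot"]); print("now",c["eye"],o["eef_pos"].round(4),o["time_s"],T.T@(np.array(c["eye"])-o["eef_pos"])*1e3)
E
```

```text
tcp [ 0.5396 -0.0872  0.1993] yaw -155.48 shift [-0.096 -0.029  0.986] turn [ 0.007 -0.009 -0.008] F [ 0.1  0.1 -1.6] q7 1.91 w 0.014528046041489615
d5 eye [ 0.46484565 -0.12302731  0.34135891] rel tool [  83.15983431   -1.38717675 -141.92663551]
[[-0.001, -0.9465, -0.3227], [1.0, -0.0008, -0.0007], [0.0004, -0.3227, 0.9465]]
now [ 0.46498309 -0.12302773  0.34149465] [ 0.5398 -0.0872  0.1994] 12.8 [  83.13717916   -1.37753508 -141.95030167]
now [ 0.46510592 -0.12302667  0.34161107] [ 0.5399 -0.0871  0.1995] 12.85 [  83.13030188   -1.39005028 -141.98944609]
now [ 0.4652047  -0.12302432  0.34170359] [ 0.54   -0.0871  0.1996] 12.9 [  83.11449731   -1.41039299 -142.00514844]
```

```bash
cat > held.py <<'E'
from h import *
import sys
from scipy.optimize import least_squares
w=r.read_camera("wrist"); o=r.observe(); T=rot(o["ee_rot"]); p0=o["eef_pos"]; save(w,sys.argv[1])
e=np.array([.0006,-.0013,0]); g=w["pixels"].max(2)
X=[];C=[]
for v in range(215,345):
    for u in range(225,335):
        z=w["z_map"][v,u]
        if z<=0: continue
        E,d=ray(w,u,v,True); d0=rot(w["orientation"]).T@d
        p=T.T@(E+d*z/d0[2]-e-p0)*1e3; X.append(p);C.append((u,v,g[v,u]))
X=np.array(X);C=np.array(C)
# tool z points down: bar top z~-17, skirt top ~+1, underside ~+19
s=(np.abs(X[:,2]-1)<5)&(np.hypot(X[:,0],X[:,1])<26)&(X[:,0]>10)&(C[:,2]<90)
def fit(s):
    A=np.c_[X[s,:2],np.ones(s.sum())]; k=None
    for _ in range(4):
        c=np.linalg.lstsq(A,X[s,2],rcond=None)[0]; rs=X[s,2]-A@c; 
        keep=np.abs(rs)<1.0; idx=np.where(s)[0][keep]; s=np.zeros(len(X),bool); s[idx]=True; A=np.c_[X[s,:2],np.ones(s.sum())]
    return c,s
c,s2=fit(s); print("skirt n",s2.sum(),"z0",c[2],"slopes deg",np.degrees(c[:2]))
Y=X[s2]; h=cv2.convexHull(Y[:,:2].astype(np.float32))[:,0]; h=h[(h[:,0]>14)]
f=least_squares(lambda q:np.hypot(*(h-q).T)-25,[0,0],loss="soft_l1"); print("skirt top axis",f.x,"maxx",Y[:,0].max(), "y",Y[:,1].min(),Y[:,1].max())
t=(C[:,2]>150)&(X[:,2]<-10)&(np.abs(X[:,1])<4); 
if t.any(): L=X[t]; print("line x",L[:,0].min(),L[:,0].max(),"y",L[:,1].mean(),"z",L[:,2].mean(), "zslope deg",np.degrees(np.polyfit(L[:,0],L[:,2],1)[0]))
E
python3 held.py w6.png
```

```text
skirt n 1122 z0 1.3570973811805218 slopes deg [ 1.15602546 -0.04539526]
skirt top axis [0.4342424  0.02863099] maxx 25.556273321998223 y -22.493810380894068 22.66695270218309
line x -22.086326896231018 3.2159506966068916 y -0.12447729098360495 z -16.68887229396666 zslope deg -0.5125235630772549
```

Depth from the wrist view puts the held knob's axis at tool (+0.4, 0.0) mm, with at most about 1° of tilt. There is a constant world offset of about (0.6, −1.3) mm between camera and arm frames, so the TCP target is (0.5443, −0.0850).

```bash
python3 go.py .5443 -.0850 .145 204.6
```

```text
tcp [ 0.54   -0.0871  0.1997] yaw -155.35 shift [-0.096  0.002  1.093] turn [ 0.004 -0.006  0.005] F [-0.4 -0.1 -0.6] q7 1.91 w 0.01401894519440585
```

arm_command(motion=[[0,-0.1,0,0.3,0,0,0],[0,0,0,0.4,0,0,0],[0,0,0,0.4,0,0,0],[0,0,0,0,0,0,0],[0,0,0,0,0,0,0]])

```text
time_s: 13.58
eef_pos: [0.5449, -0.0848, 0.1448]
ee_rot: [0.672, -3.068, -0.001]
ft_force: [0.1, -0.7, 0.0]
grip_width: 0.0147
```

arm_command(motion=[[0,0,0,0,0,0,0],[0,0,0,0,0,0,0],[0,0,0,0,0,0,0]])

```text
time_s: 13.95
eef_pos: [0.5448, -0.0852, 0.1451]
ee_rot: [0.672, -3.069, -0.0]
ft_force: [0.2, -0.2, -1.1]
grip_width: 0.0146
```

```bash
python3 go.py .5443 -.0850 .131 204.6
```

```text
tcp [ 0.5448 -0.0852  0.1451] yaw -155.31 shift [0.008 0.007 0.283] turn [ 0.001 -0.002  0.009] F [ 0.2 -0.2 -1.1] q7 1.87 w 0.014569637661348217
```

arm_command(motion=[[0,0.01,0.005,0.2,0,0,0],[0,0,0,0.1,0,0,0],[0,0,0,0.05,0,0,0],[0,0,0,0,0,0,0],[0,0,0,0,0,0,0]])

```text
time_s: 14.58
eef_pos: [0.5441, -0.0849, 0.1273]
ee_rot: [0.672, -3.068, -0.001]
ft_force: [0.3, 0.0, -0.7]
grip_width: 0.0144
```

arm_command(motion=[[0,0,0,0.07,0,0,0],[0,0,0,0.07,0,0,0],[0,0,0,0,0,0,0],[0,0,0,0,0,0,0]])

```text
time_s: 15.08
eef_pos: [0.544, -0.085, 0.1202]
ee_rot: [0.672, -3.068, -0.001]
ft_force: [-0.2, 0.3, -0.7]
grip_width: 0.0144
```

arm_command(motion=[[0,0,0,0.05,0,0,0],[0,0,0,0.04,0,0,0],[0,0,0,0,0,0,0],[0,0,0,0,0,0,0]])

```text
time_s: 15.58
eef_pos: [0.544, -0.085, 0.1159]
ee_rot: [0.672, -3.068, -0.0]
ft_force: [-1.4, -0.2, 2.9]
grip_width: 0.0142
```

arm_command(motion=[[0,0,0,0.04,0,0,0],[0,0,0,0.04,0,0,0],[0,0,0,0,0,0,0],[0,0,0,0,0,0,0]])

```text
time_s: 16.08
eef_pos: [0.5441, -0.0851, 0.1121]
ee_rot: [0.672, -3.068, -0.0]
ft_force: [-2.5, 0.1, 7.2]
grip_width: 0.0142
```

arm_command(motion=[[0,0,0,0.02,0,0,0],[0,0,0,0,0,0,0],[0,0,0,0,0,0,0],[0,0,0,0,0,0,0]])

```text
time_s: 16.58
eef_pos: [0.5442, -0.085, 0.1118]
ee_rot: [0.672, -3.068, 0.0]
ft_force: [-4.0, 0.3, 12.7]
grip_width: 0.0142
```

```bash
python3 held.py w7.png; python3 go.py .5443 -.0850 .112 204.6; python3 - <<'E'
from h import *
s=r.read_camera("scene"); d=r.read_camera("side")
save(s,"s7.png")
cr=lambda c,u,v,h:cv2.resize(c["pixels"][v-h:v+h,u-h:u+h,::-1],(300,300),interpolation=cv2.INTER_CUBIC)
cv2.imwrite("pics/c7.png",np.vstack([s["pixels"][:,:,::-1][60:360],np.hstack([cr(s,267,215,30),cr(d,279,205,30)][:2])[:, :560]]))
E
```

```text
skirt n 1134 z0 1.2821466195560218 slopes deg [0.96047699 0.07477568]
skirt top axis [ 0.44877799 -0.1569758 ] maxx 25.44978491141411 y -22.530048184692195 22.639137472005917
line x -21.99986698496036 3.1730560550480758 y -0.16180580337991662 z -16.752498836306703 zslope deg -0.5286114520836634
tcp [ 0.5442 -0.0851  0.1118] yaw -155.3 shift [-0.002  0.    -0.004] turn [-0.001 -0.004  0.01 ] F [-3.4  0.7 12.5] q7 1.84 w 0.014476047473589444
```

View pics/c7.png

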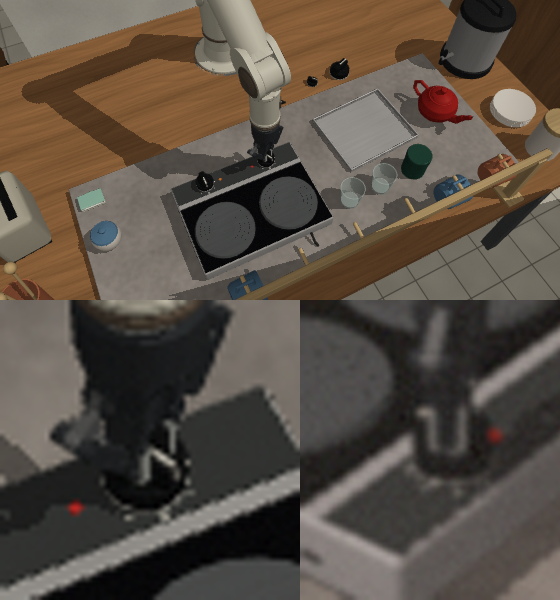

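The knob sits on the spindle close to the strip with its pointer still lined up in the fingers. The tray, cups, tin, pot, box and bowl are unmoved. Force rose to about 12.6 N over the last 0.3 mm, so the spindle is on its stop. Handing in.

```bash
python3 -c "
from workcell import r
print(r.close_job()); o=r.observe(); print(o['time_s'],o['eef_pos'],o['ft_force'],o['grip_width'])"
```

```text
the job is handed in; nothing more can be done
None
the job is handed in; nothing more can be done
```

The left-hand knob is back on its spindle, flat to flat, and I handed the job in with the gripper still holding it pressed down. No verdict was reported.

**What I did:** I picked the middle-sized knob off the tray by its bar with a 60 N squeeze. I turned its pointer to the spindle's flat, at about +24.6° in the world frame. It slid on for about 11 mm with no resistance, and I then pressed it down against its spring.

**Last checks, all passing:**
- **Pressed down:** the upward force was about 3 N at the expected home height and 7 N after pressing 3.8 mm further. It then jumped to 12.6 N within 0.3 mm, which means the spindle is on its stop. The knob's underside works out at about 3 mm above the strip.
- **Grip:** the knob did not slip in the fingers. Its axis stayed within 0.2 mm of where it was in the grip, and it is tilted about 1° at most.
- **Surroundings:** in the last scene picture the tray and other things look unmoved. I judged this by eye and did not measure it.
- **Time:** about 17 s of the 45 s allowed.

**What went wrong or disagreed on the way:**
- My first choice of wrist angle ran the last joint to its limit, so I used the half-turned grasp instead.
- The wrist camera and the arm disagreed by about (0.6, −1.3) mm, which I corrected for.
- A first fit to the knob's outline was about 2.4 mm off along the bar. Depth readings disagreed with it, so I used those.

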